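Turn the condiment stand

TASK

The revolving condiment stand on the worktop is locked by its brake. Slide the brake tab off, push the scalloped rim of the tray round until the shorter of the two wooden pepper mills stands at the front, in line with the steel pointer of the foot, then slide the brake tab back on. Use the fingertips on the tab and the rim only: lift nothing, leave what stands on the tray untouched and upright, do not force the tray against its brake, and do not disturb the mug, the tumbler and the teaspoon.

Things in the scene. Friction and masses are not known exactly. Their poses are not given: they have to be found in the camera images.
- stand: Fixed foot of the revolving stand: dark steel disc, 112 mm diameter, 10 mm high, on the worktop. Origin on the turning axis at worktop height; z up; -x is the stand's front, +y its left; yaw within 15 degrees of the world's. A flat arm, 50 mm wide, at most 12 mm high, runs under the tray to the left and ends in a block 66 mm along x by 46 mm along y, centred 165 mm from the axis, with the brake tab.
- pointer_tip (a point): Tip of the flat steel pointer at the stand's front: 152 mm from the axis, 17 mm beyond the petals, 8 mm above the worktop. The pointer is 16 mm wide and runs under the tray along the stand's -x.
- tray (a joint): Angle of the round wooden tray about the stand's axis, rad, growing counter-clockwise from above; at 0 petals lie on the stand's x and y axes. With the brake off it turns without end, with a drag of about 0.04 N m, and stops soon when let go; with it on it is held by friction. Top 36 mm, underside 20 mm above the worktop. A wire rail, 98 mm from the axis, stands on it, up to 56 mm above the worktop.
- petal (a point): Outermost point of one petal of the tray's rim, on its top edge, 135 mm from the axis (on the stand's +x at tray angle 0). The rim has 8 equal petals, every 45 degrees: discs of 27 mm radius centred 108 mm from the axis. Between each two is an open notch, 30 mm wide at its floor (106 mm from the axis), wider outward, which a fingertip can enter from above.
- brake (a joint): Travel of the brake tab, m: about 0.003 or less = on (tab towards the stand's front; pushed home it presses a rubber shoe on the tray's drum and rests near 0.003), 0.020 = off (pushed along the stand's +x, towards its back, to the stop). Slides with about 3.5 N; 5 to 8 N push it firmly home. Stays where it is left.
- brake_tab (a point): Middle of the top of the brake tab, moving with it: a black upright tab, 11 mm thick along its slide (the stand's x), 24 mm wide across it, top 44 mm above the worktop. It stands 165 mm to the left (+y) of the stand's axis, 18 mm outside the petals; 7 mm to the front of the axis when on, 10 mm behind it when off. Its 34 mm long sliding foot is 16 mm high.
- pepper_mill: The mill to bring to the front: the shorter turned wooden pepper mill, 58 mm diameter, 140 mm tall, loose on the tray about 56 mm from the axis. Origin at the centre of its underside.
- tall_mill: The taller, darker wooden pepper mill, 58 mm diameter, 190 mm tall, loose on the tray about 56 mm from the axis. Origin at the centre of its underside.
- spice_jar: Small amber glass spice jar with a steel screw lid, 54 mm diameter, 100 mm tall, loose on the tray about 56 mm from the axis. Origin at the centre of its underside.
- salt_shaker: Glass salt shaker with a metal cap, 44 mm diameter, 90 mm tall, loose on the tray about 56 mm from the axis. Origin at the centre of its underside.
- mug_sink: White mug, 82 mm diameter, 94 mm tall, with a handle, standing on the worktop to the right. Origin under the centre of its box. Bystander.
- tumbler: Clear glass tumbler, 81 mm diameter, 93 mm tall, on the worktop to the right. Origin at the centre of its underside. Bystander.
- teaspoon: Metal teaspoon, 130 mm long, lying on the worktop to the right. Origin under its middle. Bystander.
Mind the look-alikes: they are no part of the job. Leave any green or turquoise look-alike of the tall_mill alone.

How it is judged:
On the way, in this order (a step that is already met when the one before it is completed fails the run):
1. the brake is off (value of joint brake above 0.015 m), for 0.2 s.
2. with the brake off, the shorter mill has come round to the front, in line with the pointer (y of pepper_mill in the frame of stand between -0.015 and 0.015 m and x of pepper_mill in the frame of stand below -0.03 m and value of joint brake above 0.012 m), for 0.2 s.
3. the brake is on again (y of pepper_mill in the frame of stand between -0.015 and 0.015 m and x of pepper_mill in the frame of stand below -0.03 m and value of joint brake below 0.0045 m), for 0.2 s.
At the end, for the whole second after the job is handed in: The shorter pepper mill stands at the front of the stand, within 15 mm either side of the pointer's line; the brake tab is on (within 4.5 mm of the value 0); the tray is at rest and the two mills, the spice jar and the salt shaker stand upright on it (all of step 3 and velocity of joint tray between -0.05 and 0.05 rad/s and angle between each of pepper_mill, tall_mill, spice_jar, salt_shaker's own z axis and vertical below 0.15 rad and height (world z) of pepper_mill between 0.03 and 0.042 m and height (world z) of tall_mill between 0.03 and 0.042 m and height (world z) of spice_jar between 0.03 and 0.042 m and height (world z) of salt_shaker between 0.03 and 0.042 m); the robot touches nothing.
It fails at once if something on the tray was touched or pushed by the robot (contact force between any of the fingers, the arm and pepper_mill above 1 N or contact force between any of the fingers, the arm and tall_mill above 1 N or contact force between any of the fingers, the arm and spice_jar above 1 N or contact force between any of the fingers, the arm and salt_shaker above 1 N).
It fails at once if something on the tray was tipped (angle between any of pepper_mill, tall_mill, spice_jar, salt_shaker's own z axis and vertical above 0.25 rad).
It fails at once if something on the tray was lifted or fell off (height (world z) of any of pepper_mill, tall_mill, spice_jar, salt_shaker above 0.056 m or height (world z) of any of pepper_mill, tall_mill, spice_jar, salt_shaker below 0.02 m).
It fails at once if the tray was forced round against its brake (value of joint brake below 0.004 m and (velocity of joint tray above 0.25 rad/s or velocity of joint tray below -0.25 rad/s)).
It fails at once if the mug, the tumbler or the teaspoon was knocked, moved or lifted (distance of any of mug_sink, teaspoon from where it was at the start of the episode above 0.02 m or contact force between any of the fingers, the arm and tumbler above 2 N).
It also fails if it takes over 72 s, if anything falls off the work surface, if the arm or the gripper's body presses on something with over 40 N, if the wrist force passes 120 N, or if a joint passes its speed limit or range.

ROBOT

A 6-joint arm with a two-finger parallel gripper is mounted at the origin on a cart in front of the work surface, level with it; the furniture and walls round the work are solid. World frame = base frame: x ahead of the robot, y to its left, z up, the work surface at z = 0. Lengths are in m, angles in rad, forces in N, time in s.
With the tool pointing down it reaches from about 0.4 to 0.825 m from the base axis. Payload 7 kg.
Tool frame: the origin (TCP) lies at the very end of the fingers, on their centre line; the grasp point (between the pads) lies 19 mm behind it (arm.grip_point_offset is the distance from the TCP to the grasp point, in m); z points along the fingers, y is the line along which they close (so a half turn about z gives the same grasp; the last joint's range is limited). The gripper opens to 88 mm and grips with 3 to 60 N. Pads are 19 mm wide; open, the fingers measure 130 mm over their backs; the gripper's body (78 mm by 193 mm) begins 47 mm behind the grasp point.
Start: joints at [1.502, 0.359, 0.012, 0, -1.224, -0.288], TCP at [0.236, 0.632, 0.227] pointing down, gripper open.
Joint ranges: [-3.07, 3.07], [-1.43, 2.12], [-1.02, 1.25], [-3.03, 1.67], [-3.05, -0], [-3.03, 3.03]. Speed limits (rad/s): [2.39, 2.39, 3.01, 3.14, 3.14, 3.14].

INTERFACE

Orientations are given as [roll, pitch, yaw] about the fixed x, y, z axes, in that order (R = Rz(yaw) Ry(pitch) Rx(roll)).
In Python, from station import arm, cams gives the robot as it stands.
- The arm moves only by the shell command python3 -m handwheel 'ROWS' [FORCE]. ROWS is JSON, a list that holds one entry, the list of rows, each a list of 7 numbers: the shift along the tool's x, y, z normalised to -1 to 1, where 1 is 0.08 m, then the turn, a rotation vector about the tool's x, y, z normalised to -1 to 1, where 1 is 0.5 rad, then the closure in counts, from 0 (fully open) to 255 (shut). In form: [[[x, y, z, wx, wy, wz, hand], ...]]. A call has 1 to 5 rows; each row is the pose to reach, as a shift and turn from the pose commanded when the call began, along the tool's axes at that moment; what a row does not reach only later rows make up. A row lasts 1/8 s, in which the tool goes at most 62.5 mm and 10.7 degrees, less where a joint would pass 70% of its speed; a pose out of reach is approached as far as the arm can. A call with a number of a shift or a turn outside -1 to 1 is refused whole. A call with a gripper value outside its range is refused whole. The fingers move at their own pace and stop on an object; FORCE is the grip in N (left out, the last holds). Time passes only in rows, so rows that repeat a pose let the fingers close. It gives the time, the measured TCP pose, the force, the opening and the grip force at its end, in the units of the state.
- arm.get_state(): the state, without advancing time (a new reading comes with each control period).
- cams.grab_frame(name): name is "scene" or "top"; returns the picture (420x560x3 uint8, blue, green, red); there is no depth.
- cams.camera_info(name): a dict with "camera_matrix" (3x3 intrinsics, pixels), "dist_coeffs" ([k1, k2, p1, p2, k3] as OpenCV has them; the pictures are not rectified), "R" (3x3) and "t" (3): a world point X has camera coordinates R X + t. Camera axes: x right, y down, z forward; pixel columns grow to the right and rows downward; lengths in m; the calibration is good to about 2 mm. A picture is of the moment at which its call begins. camera_info takes no time and is no camera call.
- arm.job_done(): hands the job in; it is judged then, once.
The state is a dict: "t": time; "q": joint angles; "qd": joint speeds; "joint_efforts": joint torques, N m; "eef_pos": TCP position; "ee_rot": TCP orientation; "force": force on the tool from outside, world axes, zero at the start; "moment": the same for the moment, N m; "width": finger opening in m; "gripper_force": force on a finger pad.
Only numpy, scipy, OpenCV 4.12 (cv2) and the standard library are available. Lean on these libraries where they do the work, as an engineer would, in place of code of your own. Each camera call takes 0.05 s, during which the arm holds its last target. There are 200 camera calls.

## Working session

There is one attempt and no reset: what is moved stays moved. The work goes in short steps, Python scripts to look and compute and a shell command to move; the robot and the scene stay as the last step left them, time stands still between calls to the robot, and variables do not carry over. Pictures are saved under pics/ and viewed, at most 13 in all, crops included, and the job is handed in when it is done.

```bash
mkdir -p pics
python3 - <<'E'
from station import arm,cams
import cv2
for n in("scene","top"):
    cv2.imwrite(f"pics/{n}0.png",cams.grab_frame(n)); i=cams.camera_info(n); print(n,{k:__import__('numpy').round(v,3).tolist() for k,v in i.items() if k in('camera_matrix','dist_coeffs','R','t')})
s=arm.get_state();print(s['t'],s['eef_pos'],s['ee_rot'],s['width'],s['force'])
E
```

```text
scene {'camera_matrix': [[445.136, 0.0, 287.608], [0.0, 445.136, 213.941], [0.0, 0.0, 1.0]], 'dist_coeffs': [-0.02, 0.0, 0.0, 0.0, 0.0], 'R': [[0.438, -0.899, -0.009], [-0.699, -0.335, -0.631], [0.564, 0.283, -0.775]], 't': [-0.33, 0.461, 0.789]}
top {'camera_matrix': [[513.693, 0.0, 277.872], [0.0, 513.693, 212.966], [0.0, 0.0, 1.0]], 'dist_coeffs': [-0.074, 0.0, 0.0, 0.0, 0.0], 'R': [[-0.005, -1.0, 0.01], [-0.992, 0.004, -0.125], [0.125, -0.011, -0.992]], 't': [-0.082, 0.616, 1.339]}
0.1 [0.23564332 0.63209618 0.22574115] [ 3.14015624e+00 -1.56303671e-04 -3.56889533e-01] 0.08759466819875554 [ 0.14898855  0.41358525 -1.06522809]
```

View pics/scene0.png

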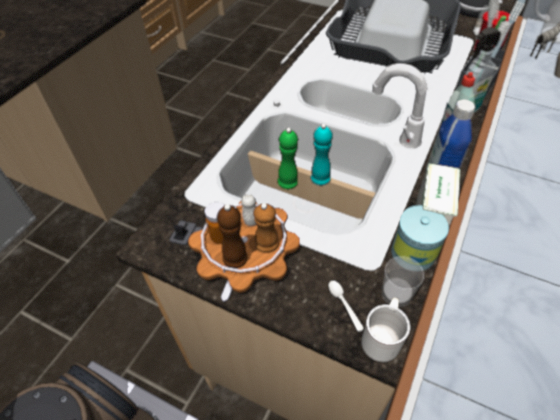

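View pics/top0.png

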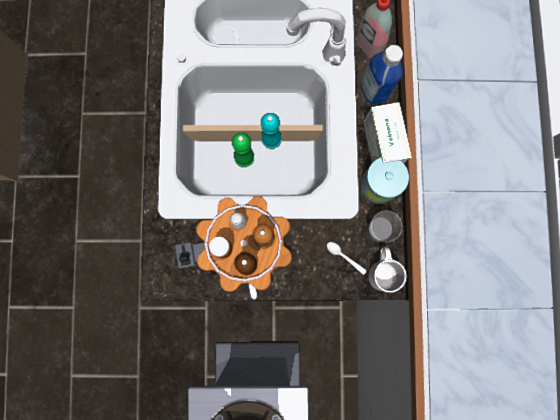

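The top view shows the stand at about (243,243), its tab at about (185,255) and the pointer at about (253,293). The short mill is at about (262,234), the tall dark one at about (246,263). I'll enlarge both views.

Run:
```python
import cv2,numpy as np
a=cv2.imread("pics/top0.png")[190:310,165:305]; b=cv2.imread("pics/scene0.png")[180:310,160:310]
a=cv2.resize(a,None,fx=5,fy=5,interpolation=cv2.INTER_CUBIC)
b=cv2.resize(b,None,fx=5,fy=4.6,interpolation=cv2.INTER_CUBIC)
cv2.imwrite("pics/a.png",a); cv2.imwrite("pics/b.png",b)
```

```text
(no output)
```

View pics/a.png

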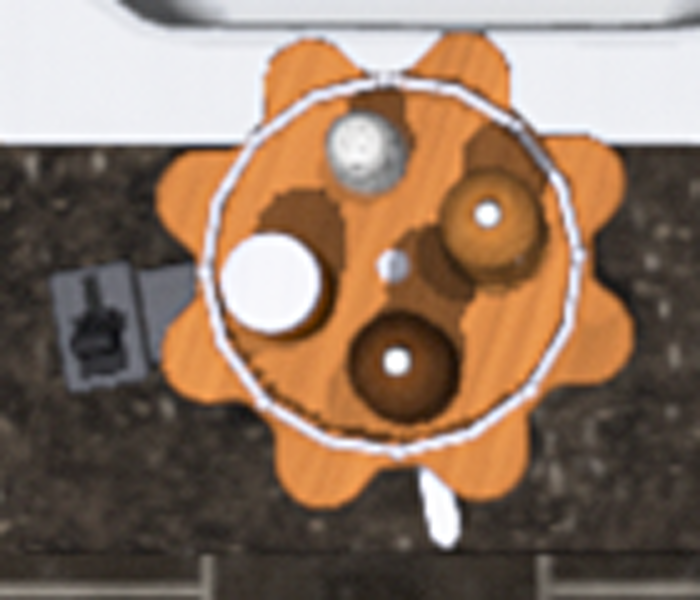

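View pics/b.png

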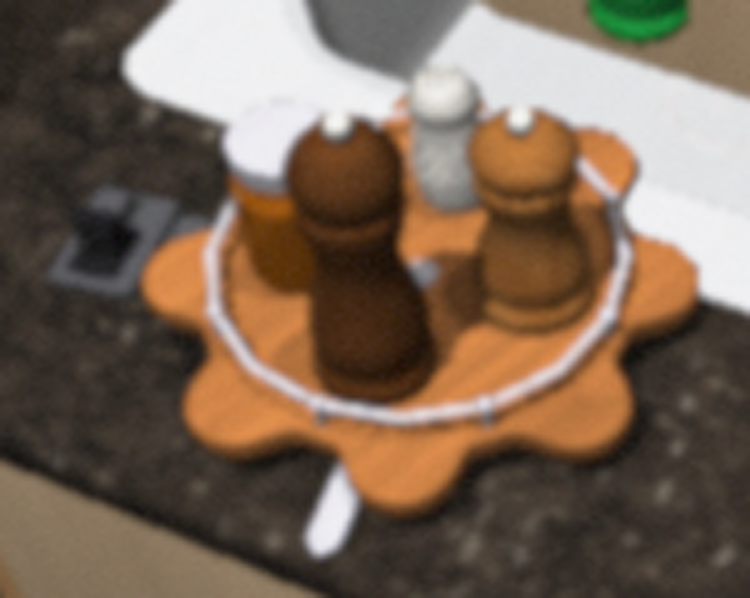

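The crops show these points:

| Point | Crop a (px) | Crop b (px) |
|---|---|---|
| Pointer tip | (446,546) | (318,553) |
| Rail centre | (392,264) | – |
| Hub knob | (393,267) | (425,272) |
| Short-mill finial | (487,214) | (520,118) |
| Tall-mill finial | (397,362) | (337,124) |
| Black tab | about (98,335) | about (105,215) |

Front petals in crop a are at (325,505) and (490,500).

```bash
cat > h.py <<'E'
import cv2,numpy as np
from station import arm,cams
I={n:cams.camera_info(n) for n in("scene","top")}
def ray(n,p):
    i=I[n];R=np.array(i["R"]);t=np.array(i["t"])
    u=cv2.undistortPoints(np.array([[p]],float),np.array(i["camera_matrix"]),np.array(i["dist_coeffs"]))[0,0]
    return -R.T@t, R.T@np.array([u[0],u[1],1])
def atz(n,p,z):
    c,d=ray(n,p); return c+d*(z-c[2])/d[2]
def tri(pt,ps):
    c1,d1=ray("top",pt);c2,d2=ray("scene",ps)
    s=np.linalg.lstsq(np.c_[d1,-d2],c2-c1,rcond=None)[0]
    a,b=c1+d1*s[0],c2+d2*s[1]; return (a+b)/2,np.linalg.norm(a-b)
A=lambda u,v:(165+u/5-.4,190+v/5-.4)
B=lambda u,v:(160+u/5-.4,180+v/4.6-.4)
def proj(n,X):
    i=I[n]; return cv2.projectPoints(np.array(X,float).reshape(-1,3),cv2.Rodrigues(np.array(i["R"]))[0],np.array(i["t"]),np.array(i["camera_matrix"]),np.array(i["dist_coeffs"]))[0][:,0]
E
python3 - <<'E'
from h import *
np.set_printoptions(precision=4,suppress=True)
for n,a,b in [("ptr",(446,546),(318,553)),("mill",(487,214),(520,118)),("tall",(397,362),(337,124)),("hub",(393,267),(425,272)),("tab",(98,335),(105,215))]:
    print(n,*tri(A(*a),B(*b)))
ax=atz("top",A(392,264),.056);pt=atz("top",A(446,546),.008);tb=atz("top",A(98,335),.044);m=atz("top",A(487,214),.176)
print(ax,pt,tb,m); 
f=ax-pt; yaw=np.arctan2(f[1],f[0]);print("len",np.hypot(*f[:2]),"yaw",yaw)
for nm,q in(("mill",m),("tab",tb)):
    d=(q-ax)[:2];c,s=np.cos(yaw),np.sin(yaw);x,y=c*d[0]+s*d[1],-s*d[0]+c*d[1];print(nm,x,y,np.hypot(x,y),np.arctan2(y,x))
for z in (.036,):
  for p in[(325,508),(490,502),(632,325),(625,175),(158,200)]:
    q=atz("top",A(*p),z)-ax; print("petal",np.hypot(*q[:2]),np.degrees(np.arctan2(q[1],q[0])-yaw)%45)
print(arm.get_state()['eef_pos'])
E
```

```text
ptr [ 0.3867 -0.0184  0.0066] 0.0007340488691151275
mill [ 0.5514 -0.0437  0.1721] 0.001834952636213042
tall [ 0.4786 -0.0033  0.2251] 0.0022099727658905326
hub [0.5356 0.0083 0.0385] 0.0003438204893921175
tab [0.4991 0.1655 0.0417] 0.001749308646855712
[0.5359 0.0079 0.056 ] [ 0.387  -0.0187  0.008 ] [0.4996 0.1644 0.044 ] [ 0.5515 -0.0445  0.176 ]
len 0.15131384741589046 yaw 0.17718471589689697
mill 0.0061252389712299175 -0.054413195626973145 0.05475686633467919 -1.458699228116685
tab -0.00817472177004815 0.1603958620107044 0.16060404299448575 1.6217181814191755
petal 0.1327277969155663 18.99070193116998
petal 0.13487337564924765 12.047099305199993
petal 0.13070757723565202 20.803487322996062
petal 0.1329227456963655 11.322796862255274
petal 0.1317914337310608 18.927123332577544
[0.2356 0.6321 0.2257]
```

The stand's axis is at (0.536, 0.008), with yaw 0.177. The tab is at about (0.500, 0.167). The mill has to turn about 96° clockwise. First I'll move above the tab.

```bash
cat >> h.py <<'E'
from scipy.spatial.transform import Rotation as Ro
AX=np.array([.536,.008]);YAW=.177
def st(x,y,z): # stand -> world
    c,s=np.cos(YAW),np.sin(YAW); return np.array([AX[0]+c*x-s*y,AX[1]+s*x+c*y,z])
def tool(yaw,tilt=0): return Ro.from_euler('z',yaw)*Ro.from_euler('x',np.pi)*Ro.from_rotvec([0,tilt,0])
def rel(p,R,p0=None,R0=None):
    s=arm.get_state()
    if p0 is None: p0=np.array(s['eef_pos']);R0=Ro.from_euler('xyz',s['ee_rot'])
    return np.round(np.r_[R0.inv().apply(p-p0)/.08,(R0.inv()*R).as_rotvec()/.5],3)
E
python3 -m handwheel '[[[0.5,0.42,0,0,0,0,0],[1,0.85,0,0,0,0,0],[1,0.85,0,0,0,0,0]]]'
for i in 1 2 3; do python3 -m handwheel '[[[0.5,0.42,0,0,0,0.25,110],[1,0.85,0,0,0,0.1,110],[1,0.85,0,0,0,0,110]]]' >/dev/null; done
python3 - <<'E'
from h import *
s=arm.get_state();print(s['t'],s['eef_pos'],s['ee_rot'],s['width'],s['q'])
print(rel(st(-.007,.165,.1),tool(YAW-np.pi/2)))
E
```

```text
t: 0.48
eef_pos: [0.2882, 0.538, 0.2268]
ee_rot: [3.141, 0.0, -0.359]
force: [-0.2, 0.3, 0.3]
width: 0.0875
gripper_force: 0.0
1.6 [0.44153442 0.26367604 0.22638332] [ 3.14094610e+00  1.62337481e-04 -3.57996635e-01] 0.04961197148747368 [ 9.20558260e-01  9.33268870e-02 -3.36915969e-01  3.38963530e-05
 -1.14121938e+00  2.92227356e-01]
[ 1.099e+00  8.490e-01  1.580e+00  1.000e-03 -0.000e+00  2.072e+00]
```

```bash
python3 -m handwheel '[[[0.5,0.42,0,0,0,0.35,110],[1,0.85,0,0,0,0.7,110],[1,0.85,0,0,0,1,110],[1,0.85,0,0,0,1,110]]]' >/dev/null
python3 -m handwheel '[[[0,0,0,0,0,0.35,110],[0,0,0,0,0,0.7,110],[0,0,0,0,0,1,110],[0,0,0,0,0,1,110],[0,0,0,0,0,1,110]]]'
python3 - <<'E'
from h import *
print(rel(st(-.007,.165,.026),tool(YAW-np.pi/2)))
cv2.imwrite("pics/c.png",np.hstack([cv2.resize(cams.grab_frame("top")[190:310,135:275],None,fx=2.8,fy=2.8),cv2.resize(cams.grab_frame("scene")[180:300,110:250],None,fx=2.8,fy=2.8)]))
E
```

```text
t: 2.72
eef_pos: [0.4917, 0.1747, 0.2265]
ee_rot: [3.142, 0.0, -1.351]
force: [0.6, 0.2, -0.6]
width: 0.0498
gripper_force: 0.0
[ 0.091 -0.087  2.506  0.     0.     0.085]
```

View pics/c.png

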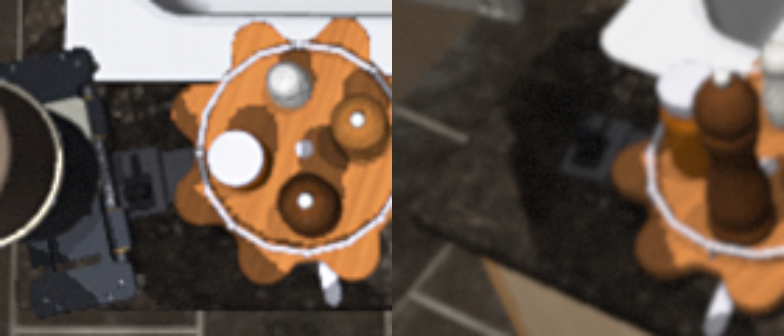

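The crop shows the gripper body left of the tab, which fits perspective at its height. The tab is clear at about (137,185) in the left panel. I'll go down in stages and watch the force.

```bash
python3 -m handwheel '[[[0.09,-0.09,0.4,0,0,0.085,110],[0.09,-0.09,1,0,0,0.085,110],[0.09,-0.09,1,0,0,0.085,110]]]' >/dev/null
python3 -m handwheel '[[[0,0,0.4,0,0,0,110],[0,0,0.8,0,0,0,110],[0,0,0.8,0,0,0,110],[0,0,0.8,0,0,0,110]]]'
python3 - <<'E'
from h import *
print(rel(st(-.007,.165,.026),tool(YAW-np.pi/2)))
cv2.imwrite("pics/d.png",np.hstack([cv2.resize(cams.grab_frame("top")[190:310,135:275],None,fx=2.8,fy=2.8),cv2.resize(cams.grab_frame("scene")[180:300,110:250],None,fx=2.8,fy=2.8)]))
E
```

```text
t: 3.7
eef_pos: [0.5016, 0.1695, 0.0847]
ee_rot: [-3.139, 0.001, -1.398]
force: [0.8, 0.6, 0.1]
width: 0.05
gripper_force: 0.0
[ 0.001  0.022  0.733 -0.005  0.001 -0.009]
```

View pics/d.png

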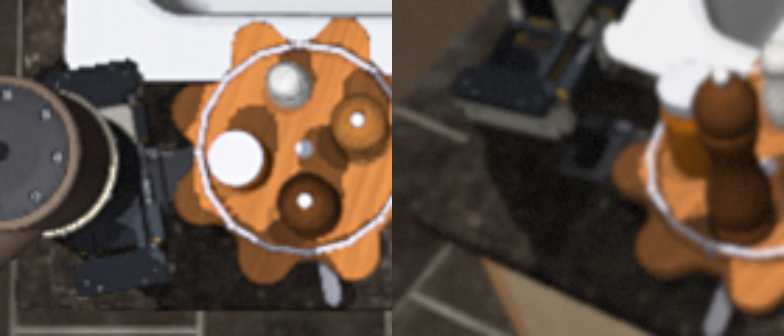

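Both gripper ends now sit either side of the tab, at about (100,80) and (125,270) in the left panel. I'll go down to 26 mm.

```bash
python3 -m handwheel '[[[0,0.02,0.25,0,0,0,110],[0,0.02,0.5,0,0,0,110],[0,0.02,0.73,0,0,0,110],[0,0.02,0.73,0,0,0,110]]]'
python3 -m handwheel '[[[0,-0.08,0,0,0,0,110],[0,-0.16,0,0,0,0,110],[0,-0.22,0,0,0,0,110],[0,-0.28,0,0,0,0,110],[0,-0.28,0,0,0,0,110]]]'
```

```text
t: 4.3
eef_pos: [0.4987, 0.1683, 0.0243]
ee_rot: [3.141, -0.0, -1.399]
force: [0.2, 0.3, -0.2]
width: 0.05
gripper_force: 0.0
t: 4.92
eef_pos: [0.5212, 0.1722, 0.0241]
ee_rot: [-3.141, -0.0, -1.399]
force: [0.1, -0.2, 0.5]
width: 0.0497
gripper_force: 0.3
```

```bash
python3 -m handwheel '[[[0,-0.05,0,0,0,0,110],[0,-0.1,0,0,0,0,110],[0,-0.1,0,0,0,0,110]]]'; python3 -m handwheel '[[[0,-0.04,0,0,0,0,110],[0,-0.08,0,0,0,0,110],[0,-0.08,0,0,0,0,110]]]'
```

```text
t: 5.3
eef_pos: [0.5291, 0.1736, 0.0241]
ee_rot: [-3.141, -0.0, -1.399]
force: [-1.3, -0.6, -0.2]
width: 0.0497
gripper_force: 0.6
t: 5.68
eef_pos: [0.5345, 0.1744, 0.0239]
ee_rot: [3.14, -0.0, -1.4]
force: [-5.6, -0.7, 3.1]
width: 0.0497
gripper_force: 2.5
```

```bash
python3 -m handwheel '[[[0,-0.04,0,0,0,0,110],[0,-0.04,0,0,0,0,110]]]'
python3 - <<'E'
from h import *
s=arm.get_state();d=np.array(s['eef_pos'][:2])-AX;c,q=np.cos(YAW),np.sin(YAW);print(c*d[0]+q*d[1],-q*d[0]+c*d[1])
E
```

```text
t: 5.92
eef_pos: [0.5349, 0.174, 0.0235]
ee_rot: [3.135, -0.001, -1.401]
force: [-15.2, 3.0, 9.6]
width: 0.0497
gripper_force: 7.3
0.028127785621677896 0.16360752727195116
```

The brake is against its stop, so it is off. I'll back off, lift, and fit the tray's petal phase from the first picture.

```bash
cat >> h.py <<'E'
def phase(img,ax=AX,z=.036,r=(.122,.128)):
    # angle (deg, world, mod 45) of petals from orange mask on ring
    th=np.radians(np.arange(0,360,.5)); f=0;n=0
    hsv=cv2.cvtColor(img,cv2.COLOR_BGR2HSV); m=((hsv[...,0]>5)&(hsv[...,0]<22)&(hsv[...,1]>140)&(hsv[...,2]>90)).astype(np.float32)
    for q in np.linspace(*r,4):
        P=proj("top",np.c_[ax[0]+q*np.cos(th),ax[1]+q*np.sin(th),0*th+z]).astype(np.float32)
        f=f+(cv2.remap(m,P[None,:,0],P[None,:,1],cv2.INTER_LINEAR)[0]*np.exp(-8j*th)).sum()
    return -np.degrees(np.angle(f))/8, abs(f)/len(th)/4
E
python3 -m handwheel '[[[0,0.05,0,0,0,0,110],[0,0.1,0,0,0,0,110],[0,0.1,-0.5,0,0,0,110],[0,0.1,-1,0,0,0,110],[0,0.1,-1,0,0,0,110]]]'
for i in 1 2; do python3 -m handwheel '[[[0,0,-0.7,0,0,0,110],[0,0,-1,0,0,0,75],[0,0,-1,0,0,0,75]]]'; done >/dev/null
python3 -m handwheel '[[[0,0,-0.35,0,0,0,75],[0,0,-0.35,0,0,0,75]]]'
python3 - <<'E'
from h import *
im=cv2.imread("pics/top0.png")
for a in(AX,AX+[.002,0],AX+[0,.002]): print(phase(im,a))
E
```

```text
t: 6.55
eef_pos: [0.533, 0.1754, 0.1079]
ee_rot: [-3.134, 0.003, -1.399]
force: [0.3, 0.6, -0.2]
width: 0.0494
gripper_force: 0.0
t: 7.55
eef_pos: [0.5309, 0.1741, 0.2922]
ee_rot: [-3.141, 0.0, -1.399]
force: [-0.3, 0.9, -0.7]
width: 0.0621
gripper_force: 0.0
(np.float64(-20.00161735433996), np.float64(0.3013904853316654))
(np.float64(-19.946580423228756), np.float64(0.29444215220619596))
(np.float64(-19.94193960655431), np.float64(0.29769523711983725))
```

```bash
cat >> h.py <<'E'
def rim(th,z,r=.118,tilt=-.25):
    t=np.radians(th); return np.array([AX[0]+r*np.cos(t),AX[1]+r*np.sin(t),z]),tool(t,tilt)
E
python3 - <<'E'
from h import *
print(rel(*rim(-65,.29)))
E
```

```text
[ 3.48  -0.095  0.027 -0.068 -0.497 -0.527]
```

```bash
for i in 1 2 3; do python3 -m handwheel '[[[0.5,0,0,0,0,0,75],[1,0,0,0,0,0,75],[1,0,0,0,0,0,75]]]'; done | tail -6
python3 -m handwheel '[[[0.25,-0.04,0,-0.03,-0.25,-0.26,75],[0.48,-0.09,0,-0.07,-0.5,-0.53,75],[0.48,-0.09,0,-0.07,-0.5,-0.53,75]]]'
python3 - <<'E'
from h import *
print(rel(*rim(-65,.29)));print(rel(*rim(-65,.08)));print(rel(*rim(-65,.022)))
E
```

```text
t: 8.68
eef_pos: [0.5712, -0.0637, 0.2905]
ee_rot: [3.139, 0.0, -1.401]
force: [-1.0, 0.8, -1.1]
width: 0.0622
gripper_force: 0.0
t: 9.05
eef_pos: [0.5858, -0.1005, 0.2891]
ee_rot: [3.137, 0.255, -1.136]
force: [-0.7, 0.5, -0.2]
width: 0.0614
gripper_force: 0.0
[-0.02  -0.009 -0.006  0.009  0.011 -0.003]
[ 0.643 -0.021  2.534  0.009  0.011 -0.003]
[ 8.260e-01 -2.400e-02  3.235e+00  9.000e-03  1.100e-02 -3.000e-03]
```

```bash
for i in 1 2 3; do python3 -m handwheel '[[[0.1,0,0.4,0,0,0,75],[0.21,-0.01,0.84,0,0,0,75],[0.21,-0.01,0.84,0,0,0,75]]]'; done | tail -6
python3 - <<'E'
from h import *
print(rel(*rim(-65,.022)))
cv2.imwrite("pics/e.png",np.hstack([cv2.resize(cams.grab_frame("top")[190:310,185:325],None,fx=2.8,fy=2.8),cv2.resize(cams.grab_frame("scene")[160:300,180:320],None,fx=2.8,fy=2.4)]))
E
```

```text
t: 10.18
eef_pos: [0.5858, -0.0967, 0.0844]
ee_rot: [3.138, 0.253, -1.133]
force: [0.4, 0.2, 1.3]
width: 0.0617
gripper_force: 0.0
[0.22  0.008 0.748 0.008 0.005 0.002]
```

View pics/e.png

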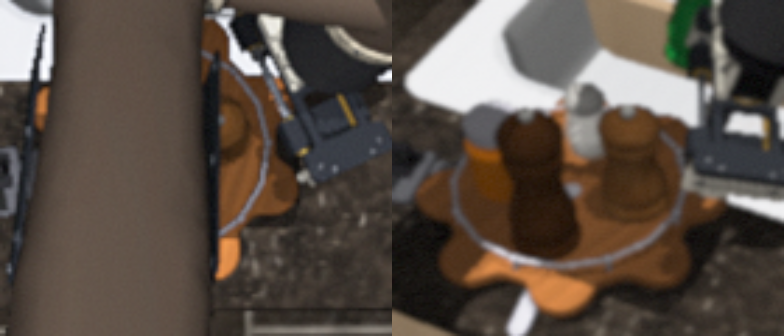

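The gripper body is outside the rail and clear of the short mill (left panel, about (235,125)). I'll go down and compute the first arc.

```bash
python3 -m handwheel '[[[0.07,0,0.25,0,0,0,75],[0.15,0,0.5,0,0,0,75],[0.22,0.01,0.75,0,0,0,75],[0.22,0.01,0.75,0,0,0,75]]]'
python3 - <<'E'
from h import *
for a in(4,8,12,16): print(rel(*rim(-65-a,.022)))
p,R=rim(-81,.022)
for a in(4,8,12,16): print(rel(*rim(-81-a,.022),p,R))
E
```

```text
t: 10.78
eef_pos: [0.5847, -0.0993, 0.0195]
ee_rot: [3.136, 0.254, -1.135]
force: [0.8, 1.2, 0.0]
width: 0.0621
gripper_force: 0.0
[-0.01   0.087 -0.03   0.046  0.007  0.135]
[-0.02   0.19  -0.026  0.081  0.007  0.27 ]
[-0.037  0.291 -0.021  0.116  0.007  0.406]
[-0.061  0.391 -0.015  0.15   0.006  0.541]
[-0.003  0.103  0.001  0.035  0.     0.135]
[-0.014  0.205  0.004  0.069 -0.     0.271]
[-0.031  0.307  0.008  0.104 -0.     0.406]
[-0.055  0.407  0.014  0.138 -0.     0.541]
```

```bash
python3 -m handwheel '[[[0,0.05,-0.02,0.02,0,0.07,75],[-0.01,0.14,-0.02,0.06,0,0.2,75],[-0.03,0.24,-0.02,0.1,0,0.34,75],[-0.05,0.34,-0.02,0.13,0,0.47,75],[-0.06,0.39,-0.01,0.15,0,0.54,75]]]'
python3 - <<'E'
from h import *
print(rel(*rim(-97,.022)))
E
```

```text
t: 11.4
eef_pos: [0.5564, -0.1089, 0.025]
ee_rot: [-3.136, 0.252, -1.414]
force: [1.7, -0.1, 0.6]
width: 0.062
gripper_force: 0.4
[-0.054  0.43   0.05   0.127  0.005  0.54 ]
```

```bash
python3 -m handwheel '[[[0,0.1,0.01,0.03,0,0.13,75],[-0.01,0.2,0.01,0.07,0,0.27,75],[-0.03,0.31,0.01,0.1,0,0.41,75],[-0.055,0.41,0.02,0.14,0,0.54,75]]]'
python3 -m handwheel '[[[0,0.1,0.01,0.03,0,0.13,75],[-0.01,0.2,0.01,0.07,0,0.27,75],[-0.03,0.3,0.01,0.1,0,0.41,75],[-0.055,0.4,0.02,0.14,0,0.54,75],[-0.055,0.4,0.02,0.14,0,0.54,75]]]'
python3 - <<'E'
from h import *
print(rel(*rim(-113,.022)));print(rel(*rim(-113,.09)))
E
```

```text
t: 11.9
eef_pos: [0.5236, -0.1095, 0.024]
ee_rot: [-3.135, 0.253, -1.693]
force: [1.3, -1.0, 0.6]
width: 0.0616
gripper_force: 0.4
t: 12.52
eef_pos: [0.4916, -0.1005, 0.0234]
ee_rot: [-3.137, 0.255, -1.969]
force: [0.8, 0.4, 0.3]
width: 0.0619
gripper_force: 0.0
[ 0.014  0.019  0.014 -0.009  0.01   0.006]
[-0.201  0.014 -0.808 -0.009  0.01   0.006]
```

```bash
python3 -m handwheel '[[[-0.07,0,-0.25,0,0,0,75],[-0.2,0,-0.8,0,0,0,75],[-0.2,0,-0.8,0,0,0,75]]]'
python3 - <<'E'
from h import *
for a in (-101,-90): print(rel(*rim(a,.09)))
p,R=rim(-90,.09)
for a in(-79,-67): print(rel(*rim(a,.09),p,R))
im=cams.grab_frame("top")
cv2.imwrite("pics/f.png",np.hstack([cv2.resize(im[190:310,165:305],None,fx=2.8,fy=2.8),cv2.resize(cams.grab_frame("scene")[160:300,180:320],None,fx=2.8,fy=2.4)]))
E
```

```text
t: 12.9
eef_pos: [0.4943, -0.1016, 0.0924]
ee_rot: [-3.13, 0.256, -1.966]
force: [-0.4, -1.4, -0.5]
width: 0.0616
gripper_force: 0.0
[-0.012 -0.251  0.037 -0.124  0.01  -0.393]
[-0.093 -0.521  0.061 -0.22   0.007 -0.764]
[-0.026 -0.281  0.007 -0.095 -0.    -0.372]
[-0.114 -0.576  0.029 -0.199  0.    -0.778]
```

View pics/f.png

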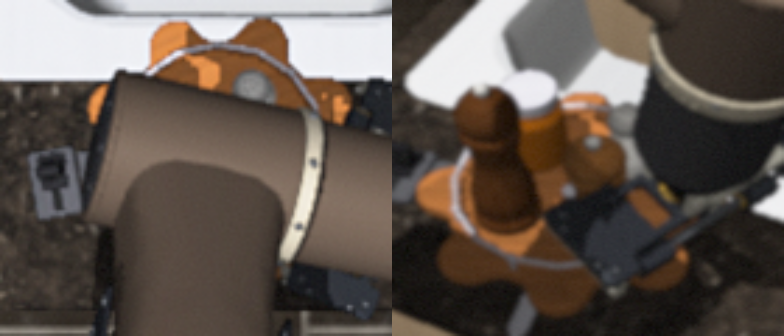

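The tray has turned: the tall mill is on the left and the jar at the back. The tab is still off (left panel, about (55,170)). I'll go back round for the second stroke.

```bash
python3 -m handwheel '[[[-0.01,-0.25,0.03,-0.12,0,-0.39,75],[-0.09,-0.52,0.05,-0.22,0,-0.76,75],[-0.09,-0.52,0.05,-0.22,0,-0.76,75]]]' >/dev/null
python3 -m handwheel '[[[-0.03,-0.28,0,-0.1,0,-0.37,75],[-0.11,-0.58,0.02,-0.2,0,-0.78,75],[-0.11,-0.58,0.02,-0.2,0,-0.78,75]]]'
python3 - <<'E'
from h import *
print(rel(*rim(-67,.022)))
im=cams.grab_frame("top"); 
cv2.imwrite("pics/g.png",cv2.resize(im[190:310,165:305],None,fx=4,fy=4))
E
```

```text
t: 13.75
eef_pos: [0.5798, -0.1006, 0.0855]
ee_rot: [3.135, 0.258, -1.172]
force: [-0.7, -0.3, 0.4]
width: 0.0622
gripper_force: 0.0
[ 0.214 -0.032  0.764  0.012  0.016 -0.005]
```

View pics/g.png

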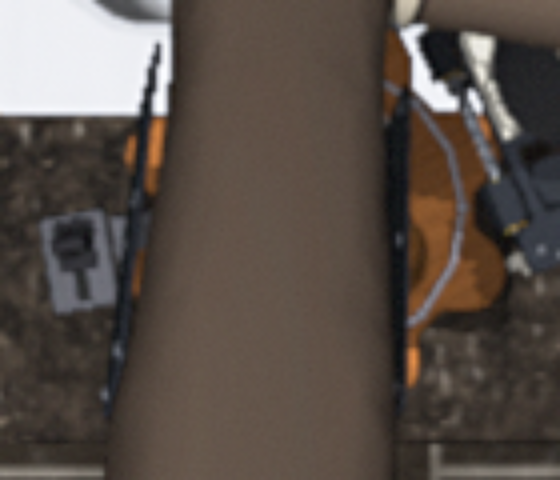

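The visible petal tip at about (500,285) puts the petals at about −112° and −67°, as expected. I'll go down at −67° and push the second stroke.

```bash
python3 -m handwheel '[[[0.07,-0.03,0.25,0,0,0,75],[0.15,-0.03,0.5,0,0,0,75],[0.21,-0.03,0.75,0,0.01,0,75],[0.21,-0.03,0.75,0,0.01,0,75]]]'
python3 -m handwheel '[[[0,0.05,-0.02,0.02,0,0.07,75],[-0.01,0.14,-0.02,0.05,0,0.2,75],[-0.03,0.24,-0.01,0.09,0,0.34,75],[-0.05,0.34,0,0.12,0,0.47,75],[-0.06,0.4,0,0.14,0,0.54,75]]]'
python3 - <<'E'
from h import *
print(rel(*rim(-99,.022)))
E
```

```text
t: 14.3
eef_pos: [0.5793, -0.1013, 0.0223]
ee_rot: [3.132, 0.254, -1.176]
force: [0.6, 0.1, 1.0]
width: 0.0618
gripper_force: 0.0
t: 14.92
eef_pos: [0.5502, -0.1098, 0.0273]
ee_rot: [3.139, 0.251, -1.455]
force: [0.6, 0.3, -0.3]
width: 0.062
gripper_force: 0.1
[-0.044  0.404  0.081  0.14   0.001  0.528]
```

```bash
python3 -m handwheel '[[[0,0.1,0.04,0.03,0,0.13,75],[-0.01,0.2,0.05,0.07,0,0.27,75],[-0.03,0.31,0.05,0.1,0,0.41,75],[-0.055,0.41,0.05,0.14,0,0.54,75]]]' >/dev/null
python3 -m handwheel '[[[0,0.1,0.01,0.03,0,0.13,75],[-0.01,0.2,0.01,0.07,0,0.27,75],[-0.03,0.3,0.01,0.1,0,0.41,75],[-0.055,0.4,0.01,0.14,0,0.54,75],[-0.055,0.4,0.01,0.14,0,0.54,75]]]'
python3 - <<'E'
from h import *
print(rel(*rim(-118,.022)))
cv2.imwrite("pics/sc1.png",cv2.resize(cams.grab_frame("scene")[180:310,160:310],None,fx=5,fy=4.6,interpolation=cv2.INTER_CUBIC))
E
```

```text
t: 16.05
eef_pos: [0.4857, -0.0985, 0.0247]
ee_rot: [3.14, 0.25, -2.009]
force: [0.2, 0.2, 0.2]
width: 0.0619
gripper_force: 0.0
[ 0.009  0.07   0.032  0.027 -0.001  0.097]
```

View pics/sc1.png

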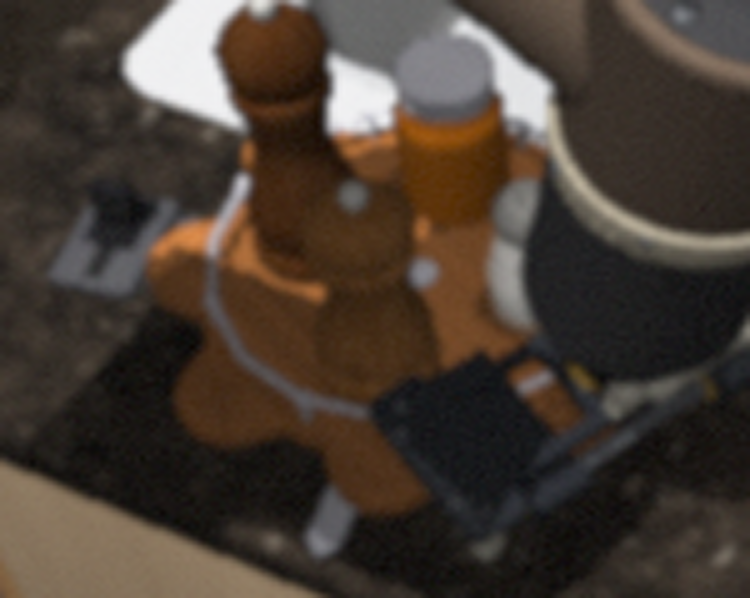

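The short mill is now near the front, with its finial at (353,196). I'll compute its offset in the stand frame.

Run:
```python
from h import *
for n,p in(("old",(520,118)),("now",(353,196))):
    m=atz("scene",B(*p),.174);d=m[:2]-AX;c,s=np.cos(YAW),np.sin(YAW);x,y=c*d[0]+s*d[1],-s*d[0]+c*d[1];print(n,x,y,np.hypot(x,y),np.degrees(np.arctan2(y,x)))
```

```text
old 0.004171208761998894 -0.05333553952902535 0.053498399596515055 -85.5281752501329
now -0.05821222030294526 -0.0005850806755371436 0.05821516049961144 -179.42414969797923
```

The mill is within 1 mm of the pointer line. I'll lift clear and return over the tab.

```bash
python3 -m handwheel '[[[-0.07,0,-0.25,0,0,0,75],[-0.2,0,-0.8,0,0,0,75],[-0.2,0,-0.8,0,0,0,75]]]'; for i in 1 2 3; do python3 -m handwheel '[[[-0.12,0,-0.5,0,0,0,75],[-0.24,0,-0.95,0,0,0,110],[-0.24,0,-0.95,0,0,0,110]]]'; done | tail -6
python3 - <<'E'
from h import *
print(rel(st(.010,.165,.30),tool(YAW-np.pi/2)))
p=arm.get_state()['eef_pos'];print(rel(np.array(p),tool(YAW-np.pi/2)))
print(rel(st(.010,.165,.30),tool(YAW-np.pi/2),np.array(p),tool(YAW-np.pi/2)))
E
```

```text
t: 16.48
eef_pos: [0.4891, -0.0995, 0.0935]
ee_rot: [-3.137, 0.251, -2.006]
force: [0.7, 0.4, -1.5]
width: 0.0618
gripper_force: 0.0
t: 17.6
eef_pos: [0.4877, -0.0997, 0.3266]
ee_rot: [-3.14, 0.25, -2.008]
force: [-0.3, 0.4, -1.4]
width: 0.0506
gripper_force: 0.0
[-3.05   1.112  1.122 -0.156  0.484 -1.223]
[ 0.     0.     0.    -0.156  0.484 -1.223]
[-3.282 -0.957  0.332  0.     0.     0.   ]
```

```bash
python3 -m handwheel '[[[0,0,0,-0.04,0.13,-0.32,110],[0,0,0,-0.08,0.26,-0.64,110],[0,0,0,-0.12,0.39,-0.98,110],[0,0,0,-0.12,0.39,-0.98,110]]]'
python3 - <<'E'
from h import *
print(rel(st(.010,.165,.30),tool(YAW-np.pi/2)))
E
```

```text
t: 18.1
eef_pos: [0.4861, -0.0986, 0.3227]
ee_rot: [-3.134, 0.048, -1.514]
force: [-0.3, -0.4, -0.2]
width: 0.0496
gripper_force: 0.0
[-3.339 -0.572  0.449 -0.021  0.095 -0.241]
```

```bash
python3 -m handwheel '[[[-0.5,-0.08,0,-0.02,0.1,-0.24,110],[-1,-0.16,0,-0.02,0.1,-0.24,110],[-1,-0.16,0,-0.02,0.1,-0.24,110]]]' >/dev/null
for i in 1 2; do python3 -m handwheel '[[[-0.5,-0.14,0,0,0,0,110],[-1,-0.28,0,0,0,0,110],[-1,-0.28,0,0,0,0,110]]]'; done >/dev/null
python3 - <<'E'
from h import *
print(arm.get_state()['eef_pos'],rel(st(.010,.165,.026),tool(YAW-np.pi/2)))
E
```

```text
[0.51134131 0.1470811  0.32745253] [-0.308 -0.113  3.768 -0.004 -0.006 -0.006]
```

```bash
python3 -m handwheel '[[[-0.31,-0.11,0,0,0,0,110],[-0.31,-0.11,0.5,0,0,0,110],[-0.31,-0.11,1,0,0,0,110],[-0.31,-0.11,1,0,0,0,110]]]' >/dev/null
python3 -m handwheel '[[[0,0,0.5,0,0,0,110],[0,0,1,0,0,0,110],[0,0,1,0,0,0,110]]]'
python3 - <<'E'
from h import *
print(rel(st(.010,.165,.026),tool(YAW-np.pi/2)))
E
```

```text
t: 20.1
eef_pos: [0.5158, 0.1709, 0.168]
ee_rot: [-3.141, -0.005, -1.398]
force: [-0.1, 0.4, 1.4]
width: 0.05
gripper_force: 0.0
[-0.022 -0.013  1.775 -0.002 -0.01  -0.008]
```

```bash
python3 -m handwheel '[[[-0.02,-0.01,0.5,0,-0.01,0,110],[-0.02,-0.01,1,0,-0.01,0,110],[-0.02,-0.01,1,0,-0.01,0,110]]]' >/dev/null
python3 -m handwheel '[[[0,0,0.25,0,0,0,110],[0,0,0.5,0,0,0,110],[0,0,0.76,0,0,0,110],[0,0,0.76,0,0,0,110]]]'
python3 -m handwheel '[[[0,0.08,0,0,0,0,110],[0,0.16,0,0,0,0,110],[0,0.22,0,0,0,0,110],[0,0.28,0,0,0,0,110],[0,0.28,0,0,0,0,110]]]'
python3 -m handwheel '[[[0,0.05,0,0,0,0,110],[0,0.1,0,0,0,0,110],[0,0.1,0,0,0,0,110]]]'
```

```text
t: 20.98
eef_pos: [0.5187, 0.1741, 0.0296]
ee_rot: [-3.136, 0.002, -1.396]
force: [-0.5, -0.5, -0.2]
width: 0.0498
gripper_force: 0.0
t: 21.6
eef_pos: [0.4952, 0.1697, 0.0281]
ee_rot: [-3.137, 0.002, -1.396]
force: [0.0, 1.0, 0.3]
width: 0.0494
gripper_force: 0.0
t: 21.98
eef_pos: [0.4875, 0.1683, 0.0279]
ee_rot: [-3.137, 0.002, -1.396]
force: [2.5, 0.4, 2.0]
width: 0.0498
gripper_force: 0.9
```

```bash
python3 -m handwheel '[[[0,0.05,0,0,0,0,110],[0,0.05,0,0,0,0,110]]]'; python3 -m handwheel '[[[0,0.03,0,0,0,0,110],[0,0.03,0,0,0,0,110]]]';python3 -m handwheel '[[[0,0.02,0,0,0,0,110],[0,0.02,0,0,0,0,110]]]'
```

```text
t: 22.22
eef_pos: [0.4834, 0.1676, 0.0278]
ee_rot: [-3.137, 0.002, -1.396]
force: [2.1, -0.7, 1.6]
width: 0.0493
gripper_force: 0.9
t: 22.48
eef_pos: [0.4811, 0.1672, 0.0278]
ee_rot: [-3.138, 0.002, -1.396]
force: [2.0, -0.8, 1.0]
width: 0.0495
gripper_force: 1.1
t: 22.72
eef_pos: [0.4796, 0.1669, 0.0278]
ee_rot: [-3.138, 0.002, -1.396]
force: [2.7, 0.4, 2.3]
width: 0.0501
gripper_force: 1.2
```

```bash
python3 -m handwheel '[[[0,0.02,0,0,0,0,110],[0,0.02,0,0,0,0,110]]]'; python3 -m handwheel '[[[0,0.02,0,0,0,0,110],[0,0.02,0,0,0,0,110]]]'
```

```text
t: 22.98
eef_pos: [0.478, 0.1666, 0.0278]
ee_rot: [-3.137, 0.002, -1.397]
force: [2.3, 0.5, 1.5]
width: 0.0501
gripper_force: 1.4
t: 23.22
eef_pos: [0.4766, 0.1664, 0.0278]
ee_rot: [-3.137, 0.002, -1.396]
force: [4.6, -0.8, 1.7]
width: 0.0497
gripper_force: 2.0
```

```bash
python3 -m handwheel '[[[0,0.02,0,0,0,0,110],[0,0.02,0,0,0,0,110]]]'; python3 -m handwheel '[[[0,0.01,0,0,0,0,110],[0,0.01,0,0,0,0,110]]]'
```

```text
t: 23.48
eef_pos: [0.4758, 0.1664, 0.0278]
ee_rot: [-3.136, 0.002, -1.396]
force: [8.5, -1.7, -2.1]
width: 0.0498
gripper_force: 4.0
t: 23.72
eef_pos: [0.4756, 0.1664, 0.0278]
ee_rot: [-3.135, 0.002, -1.396]
force: [11.5, -2.3, -4.4]
width: 0.0504
gripper_force: 5.5
```

Pushed home: the force rises steeply with no more travel. I'll back off, lift, move away to the left, and check.

```bash
python3 -m handwheel '[[[0,-0.1,0,0,0,0,110],[0,-0.2,0,0,0,0,110],[0,-0.2,-0.4,0,0,0,110],[0,-0.2,-1,0,0,0,110],[0,-0.2,-1,0,0,0,110]]]' >/dev/null
for i in 1 2 3; do python3 -m handwheel '[[[-0.5,0,-0.4,0,0,0,110],[-1,0,-0.8,0,0,0,110],[-1,0,-0.8,0,0,0,110]]]'; done | tail -6
python3 - <<'E'
from h import *
im=cams.grab_frame("top"); print(phase(im))
cv2.imwrite("pics/k.png",np.hstack([cv2.resize(im[190:310,165:305],None,fx=2.8,fy=2.8),cv2.resize(cams.grab_frame("scene")[180:310,160:310],None,fx=2.7,fy=336/130)]))
E
```

```text
t: 25.48
eef_pos: [0.4473, 0.4059, 0.3001]
ee_rot: [-3.137, 0.002, -1.395]
force: [-0.4, 0.0, -0.7]
width: 0.0499
gripper_force: 0.0
(np.float64(20.87789988829507), np.float64(0.2995780604785886))
```

View pics/k.png

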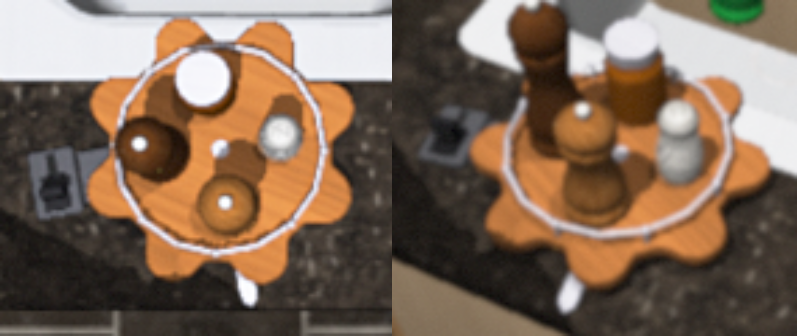

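The final view shows the mill at the front (225,203), in line with the pointer. The tab is at its front end (55,180) and everything stands upright. The tray phase leaves about 2 mm of offset, so I'm handing in.

```bash
python3 -c "
from station import arm
print(arm.job_done())"
```

```text
the job is handed in; nothing more can be done
None
```

I turned the short pepper mill to the front, about 2 mm off the pointer's line by my measurement, pushed the brake tab back on, and handed the job in at about 26 s; no verdict was reported.

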